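Switch the bench manifold to the blue port and open it

ROBOT

A 6-joint arm with a two-finger parallel gripper is mounted at the origin on a cart in front of the work surface, level with it; the furniture and walls round the work are solid. World frame = base frame: x ahead of the robot, y to its left, z up, the work surface at z = 0. Lengths are in mm, angles in rad, forces in N, time in s.
With the tool pointing down it reaches from about 350 to 775 mm from the base axis. Payload 7.3 kg.
Tool frame: the origin (TCP) lies midway between the tips of the shut fingers; the grasp point (between the pads) lies 19 mm behind it; x points along the fingers, y is the direction in which the jaws open and shut, and the axes are right-handed (so a half turn about x gives the same grasp; the last joint's range is limited). The gripper opens to 92 mm and grips with 3 to 60 N. Pads are 19 mm wide; open, the fingers measure 130 mm over their backs; the gripper's body (75 mm by 190 mm) begins 47 mm behind the grasp point.
Start: joints at [1.098, 0.342, 1.524, -0, 1.275, -0.146], TCP at [168.518, 497.239, 226.741] pointing down, gripper open.
Joint ranges: [-2.53, 2.53], [-0.77, 2.02], [0.04, 2.7], [-1, 4.14], [0.28, 2.66], [-3.11, 3.11]. Speed limits (rad/s): [2.57, 2.57, 3.14, 3.14, 3.14, 3.14].

INTERFACE

Orientations are given as [roll, pitch, yaw] about the fixed x, y, z axes, in that order (R = Rz(yaw) Ry(pitch) Rx(roll)).
In Python, from plant import bot gives the robot as it stands. The module is installed in compiled form; this text tells all that it offers.
- The arm moves only by the shell command python3 -m handwheel 'ROWS' [OPENING]. ROWS is JSON, a list that holds one entry, the list of rows, each a list of 4 numbers: the shift along the tool's x, y, z in cm, then the turn about the tool's x in rad. A call has 1 to 8 rows; each row shifts and turns the commanded pose from where the row before left it, along the tool's axes as they then stand; what a row does not reach is not made up. A row lasts 1/12 s, in which the tool goes at most 41.7 mm and 7.16 degrees, less where a joint would pass 70% of its speed; a pose out of reach is approached as far as the arm can. A call is refused whole if a number of a shift passes 4.17 or a number of a turn 0.125, either way. A call with a gripper value outside its range is refused whole. OPENING is the opening, from 0 (shut) to 1 (fully open), set as the call begins (- or left out, the last holds). The fingers move at their own pace and stop on an object; the grip force is fixed at half the most. Time passes only in rows, so rows that do not move let the fingers close. It gives the time, the measured TCP pose, the force and the opening at its end, in the units of the state.
- bot.get_obs(): the state, without advancing time (a new reading comes with each control period).
- bot.capture(name): name is "scene" or "top" or "wrist"; returns (picture, depth): 480x640x3 uint8, red, green, blue; 480x640 float32, mm along the optical axis (not along the pixel's ray), 0 where there is no reading.
- bot.camera_model(name): a dict with "fx", "fy", "cx", "cy" (pixels), "position" and "rotation" of the camera in the world. Camera axes: x right, y down, z forward; pixel columns grow to the right and rows downward; lengths in mm; the calibration is good to about 2 mm. A picture is of the moment at which its call begins: read the wrist's pose just before it. camera_model takes no time and is no camera call; for the wrist camera it gives the pose at the moment of the call.
- bot.close_job(): hands the job in, once; it reports no verdict.
Trained networks look in the newest picture that a camera, given by its name, has taken for a name from the list of things; names that differ only in an ending like _2 or _b are one class to them, and where a whole thing is asked for, a point or a joint stands for the part that bears it (a point fixed in the world has none). Each returns a list of dicts, best first, with "conf" (0 to 1); they miss things now and then, are a little off and sometimes report something else, mostly with a low value. They report only what shows in the picture. A call takes as long as a camera call.
- bot.find_in(camera, label): "bbox" ([left, top, width, height] in pixels, round what is visible of it).
- bot.spot_point(camera, label): "point" ([column, row] in pixels: a listed point, or the origin of a listed thing).
The state is a dict: "time": time; "joint_positions": joint angles; "dq": joint speeds; "tau": joint torques, N m; "tool_pos": TCP position; "tcp_rot": TCP orientation; "contact_force": force on the tool from outside, world axes, zero at the start; "moment": the same for the moment, N m; "grip_width": finger opening in mm.
Only numpy, scipy, OpenCV 4.12 (cv2) and the standard library are available. Lean on these libraries where they do the work, as an engineer would, in place of code of your own. Each camera call takes 0.05 s, during which the arm holds its last target.

TASK

The bench manifold is shut off. With a fingertip, push the dark selector arm round until its orange tip stands over the middle of the blue port; only then push the red shut-off lever round to its fully open stop, in line with the inlet pipe. Nothing needs to be grasped or lifted: leave the selector on blue, and leave the things standing around where they are.

Things in the scene. Friction and masses are not known exactly. Their poses are not given: they have to be found in the camera images.
- manifold: fixed white deck 220 (x) x 310 (y) x 10 mm on the worktop, with a round aluminium selector body (52 mm across, top z = 54 mm) and a brass shut-off valve (36 x 50 mm, top 54 mm) on a steel pipe along y (top 39 mm, nuts 45 mm). Origin on the worktop, z up; deck from y = -170 to +140 mm. Selector axis at (0, 60), shut-off axis at (0, -80) mm. Port places: selector angles -1.5, -0.8, 0.8, 1.5 rad
- selector (a joint): angle of the selector arm about the upright selector axis: 0 when it points to the manifold's +y, positive anticlockwise seen from above (towards the manifold's -x), stops at -1.8 and 1.8 rad. It starts between -0.3 and 0.3, at no port. No spring: it stays where it is left; friction 0.12 N m (about 2 N at the fingertip)
- selector_axis (a point): point on the upright axis of the selector, 65 mm above the worktop
- pointer_tip (a point): centre of the orange round tip (13 mm across) of the selector arm, 85 mm from the selector axis and 65 mm above the worktop. The arm is a dark steel bar 14 mm wide, z = 58 to 72 mm, to be pushed on either side, 30 to 75 mm from the axis (hub cap 42 mm across, top z = 79 mm); below it are only the deck and, 70 to 100 mm from the axis, the ports
- port_blue: upright port with a round blue collar, 30 mm across and 12 mm high, and a short blue hose nipple on top reaching 34 mm above the worktop; fixed on the white deck; origin at the centre of its underside, 10 mm above the worktop. It stands in one of four places (which colour is where changes). This is the one wanted
- port_yellow: upright port with a round yellow collar, 30 mm across and 12 mm high, and a short yellow hose nipple on top reaching 34 mm above the worktop; fixed on the white deck; origin at the centre of its underside, 10 mm above the worktop. It stands in one of four places (which colour is where changes)
- port_green: upright port with a round green collar, 30 mm across and 12 mm high, and a short green hose nipple on top reaching 34 mm above the worktop; fixed on the white deck; origin at the centre of its underside, 10 mm above the worktop. It stands in one of four places (which colour is where changes)
- port_grey: upright port with a round grey collar, 30 mm across and 12 mm high, and a short grey hose nipple on top reaching 34 mm above the worktop; fixed on the white deck; origin at the centre of its underside, 10 mm above the worktop. It stands in one of four places (which colour is where changes)
- shutoff (a joint): angle of the shut-off lever about its upright axis: 0 closed (lever points to the manifold's -x, across the pipe), 1.57 fully open at a hard stop (lever points to the manifold's -y, over the inlet pipe); grows anticlockwise seen from above. Starts between 0 and 0.2. No spring: it stays where it is left; friction 0.12 N m
- shutoff_axis (a point): point on the upright axis of the shut-off lever, 65 mm above the worktop
- lever_tip (a point): free end of the shut-off lever, 78 mm from its axis and 65 mm above the worktop. Its red grip is a bar 15 mm wide, from z = 58 to 72 mm, from 22 to 78 mm from the axis
- small_bottle: bystander: small white bottle with blue cap, 48 mm across, 97 mm high, stands loose beyond the deck (manifold's +x side); origin at the centre of its underside
- marker: bystander: marker pen with red cap, 138 x 12 mm, lies loose to the right of the deck, along its x; origin at the middle of its underside
- lab_timer: bystander: white lab timer, 62 x 62 x 18 mm, lies loose on the robot's side of the deck; origin at the centre of its underside
- dish: bystander: closed petri dish with red agar, 91 mm across, 15 mm high, lies loose to the right; origin at the centre of its underside
- pc_mouse: bystander: black computer mouse, 104 x 55 x 38 mm, loose to the left; origin at the centre of its underside

How it is judged:
By the outcome, as a careful person would: the job done as asked, in the order asked, and still so for the second after the job is handed in, with the robot touching nothing.
It also fails if it takes over 48 s, if anything falls off the work surface, if the arm or the gripper's body presses on something with over 40 N, if the wrist force passes 120 N, or if a joint passes its speed limit or range.

## Working session

There is one attempt and no reset: what is moved stays moved. The work goes in short steps, Python scripts to look and compute and a shell command to move; the robot and the scene stay as the last step left them, time stands still between calls to the robot, and variables do not carry over. Pictures are saved under pics/ and viewed, and the job is handed in when it is done.

```bash
mkdir -p pics; cat > h.py <<'E'
import numpy as np, cv2
from plant import bot
def save(cam,fn):
    im,d=bot.capture(cam); cv2.imwrite('pics/'+fn,cv2.cvtColor(im,cv2.COLOR_RGB2BGR)); return im,d
def ray_z(cam,px,z):
    m=bot.camera_model(cam); R=np.array(m['rotation']); p=np.array(m['position'])
    r=R@np.array([(px[0]-m['cx'])/m['fx'],(px[1]-m['cy'])/m['fy'],1.]); return p+r*(z-p[2])/r[2]
E
python3 - <<'E'
from h import *
for c in('scene','top'):
    save(c,c+'1.png')
o=bot.get_obs();print(o['time'],o['tool_pos'],o['tcp_rot'],o['grip_width'])
for l,z in(('selector_axis',65),('pointer_tip',65),('shutoff_axis',65),('lever_tip',65),('port_blue',10),('port_yellow',10),('port_green',10),('port_grey',10),('manifold',0)):
    for c in('top','scene'):
        r=bot.spot_point(c,l)
        for q in r[:2]: print(l,c,q['conf'],np.round(q['point']),ray_z(c,q['point'],z).round(1))
E
```

```text
0.1 [168.33002738 496.8970608  226.10332365] [-1.72245699  1.56940116 -2.04924881] 91.73947543174737Traceback (most recent call last):
  File "<stdin>", line 8, in <module>
  File "h.py", line 7, in ray_z
    r=R@np.array([(px[0]-m['cx'])/m['fx'],(px[1]-m['cy'])/m['fy'],1.]); return p+r*(z-p[2])/r[2]
                                                                                            ~^^^
IndexError: invalid index to scalar variable.
```

```bash
python3 - <<'E'
from plant import bot
for c in('top','scene'): print(bot.camera_model(c))
E
```

```text
{'fx': 537.1025603227985, 'fy': 537.1025603227985, 'cx': 314.7879912110522, 'cy': 238.41404791829768, 'position': array([ 396.06789764, -302.81939908, 1092.9404032 ]), 'rotation': array([-3.0582638 ,  0.01635393, -1.56113242])}
{'fx': 616.1858275772701, 'fy': 616.1858275772701, 'cx': 330.51113431064533, 'cy': 248.93547439449094, 'position': array([802.47050907, 596.71937091, 917.73377276]), 'rotation': array([-2.3041146 , -0.02017315,  2.82289035])}
```

View pics/top1.png

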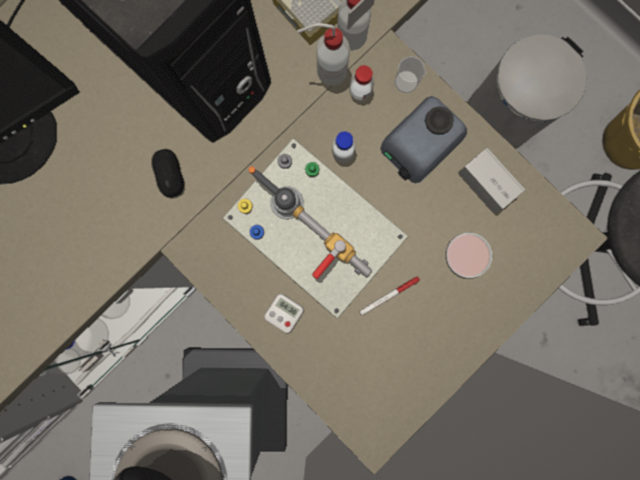

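View pics/scene1.png

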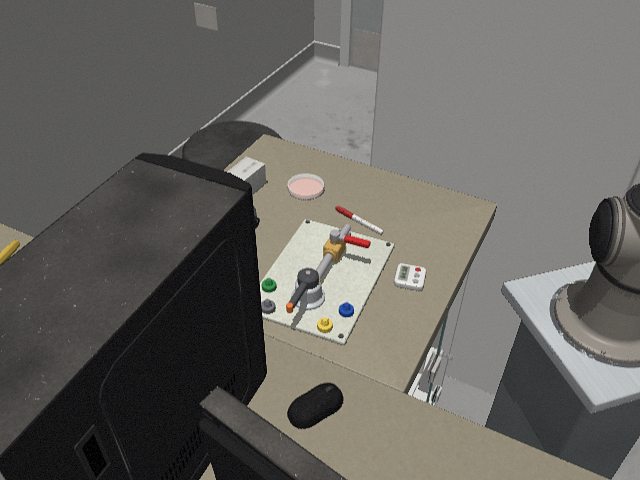

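The top view shows the arm at (265,185), pointing up-left towards the manifold's +y. Blue is at (257,232) and yellow at (245,206). The red lever at (325,264) is closed. The mouse (168,173), bottle, timer and marker all stand clear of the manifold.

```bash
cat > h.py <<'E'
import numpy as np, cv2
from scipy.spatial.transform import Rotation as Ro
from plant import bot
def save(cam,fn):
    im,d=bot.capture(cam); cv2.imwrite('pics/'+fn,cv2.cvtColor(im,cv2.COLOR_RGB2BGR)); return im,d
def ray_z(cam,px,z):
    m=bot.camera_model(cam); R=Ro.from_euler('xyz',m['rotation']).as_matrix(); p=np.array(m['position'])
    r=R@np.array([(px[0]-m['cx'])/m['fx'],(px[1]-m['cy'])/m['fy'],1.]); return p+r*(z-p[2])/r[2]
E
python3 - <<'E'
from h import *
print(Ro.from_euler('xyz',bot.get_obs()['tcp_rot']).as_matrix().round(3))
for l,z in(('selector_axis',65),('pointer_tip',65),('shutoff_axis',65),('lever_tip',65),('port_blue',10),('port_yellow',10),('port_green',10),('port_grey',10),('manifold',0),('pc_mouse',0)):
    for c in('top','scene'):
        r=bot.spot_point(c,l)
        for q in r[:1]: print(l,c,round(q['conf'],2),np.round(q['point'],1),ray_z(c,q['point'],z).round(1))
im=cv2.imread('pics/top1.png');cv2.imwrite('pics/top1c.png',cv2.resize(im[130:330,210:420],None,fx=3.7,fy=3,interpolation=cv2.INTER_CUBIC)[:600,:780])
E
```

```text
[[-0.001  0.321  0.947]
 [-0.001  0.947 -0.321]
 [-1.    -0.001 -0.   ]]
selector_axis top 0.96 [282.6 194.3] [ 566.9 -222.    65. ]
selector_axis scene 0.6 [308.6 277.6] [ 557.  -229.6   65. ]
pointer_tip top 0.8 [249.6 170.7] [ 612.9 -157.1   65. ]
pointer_tip scene 0.81 [288.1 307.4] [ 616.4 -165.2   65. ]
shutoff_axis top 0.96 [340.1 244.9] [ 469.7 -333.8   65. ]
shutoff_axis scene 0.95 [330.9 236.5] [ 476.4 -334.    65. ]
lever_tip top 0.64 [314.1 276.5] [ 408.8 -284.6   65. ]
lever_tip scene 0.82 [369.9 244.5] [ 406.4 -286.    65. ]
port_blue top 0.67 [257.7 231.3] [ 499.9 -168.2   10. ]
port_blue scene 0.56 [343.7 313.6] [ 504.1 -166.    10. ]
port_yellow top 0.69 [308.9 220.9] [ 521.9 -271.9   10. ]
port_yellow scene 0.6 [323.3 326.3] [ 552.6 -146.6   10. ]
port_green top 0.6 [309.9 169.1] [ 628.6 -272.9   10. ]
port_green scene 0.59 [359.5 223.7] [ 378.  -417.7   10. ]
port_grey top 0.63 [287.5 164.2] [ 638.5 -226.8   10. ]
port_grey scene 0.58 [265.8 309.8] [ 648.2 -221.1   10. ]
manifold top 0.93 [309.3 221.8] [ 521.2 -272.5    0. ]
manifold scene 0.88 [321.4 285.6] [ 519.6 -262.1    0. ]
pc_mouse top 0.73 [173.2 176. ] [614.5  10.5   0. ]
pc_mouse scene 0.7 [316.3 407.8] [617.8  17.6   0. ]
```

```bash
cat > fit.py <<'E'
from h import *
from scipy.optimize import least_squares
def P(cam,X):
    m=bot.camera_model(cam); R=Ro.from_euler('xyz',m['rotation']).as_matrix()
    q=(np.atleast_2d(X)-m['position'])@R; return np.c_[m['fx']*q[:,0]/q[:,2]+m['cx'],m['fy']*q[:,1]/q[:,2]+m['cy']]
def pt(a,r=85,c=(0,60)): return np.array([c[0]-r*np.sin(a),c[1]+r*np.cos(a)])
PORT={'port_blue':pt(1.5),'port_yellow':pt(.8),'port_green':pt(-1.5),'port_grey':pt(-.8)}
def world(p,xy,z):
    c,s=np.cos(p[2]),np.sin(p[2]); return np.array([p[0]+c*xy[0]-s*xy[1],p[1]+s*xy[0]+c*xy[1],z])
def lev(f): return np.array([0,-80])+78*np.array([-np.cos(f),-np.sin(f)])
E
cat > m.py <<'E'
from fit import *
import sys
obs=[]
for l,z in(('selector_axis',65),('pointer_tip',65),('shutoff_axis',65),('lever_tip',65),('port_blue',10),('port_yellow',10),('port_green',10),('port_grey',10),('manifold',0)):
    for c in('top','scene'):
        r=bot.spot_point(c,l)
        if r: obs.append((l,z,c,np.array(r[0]['point'])))
def model(p,l):
    return {'selector_axis':(0,60),'shutoff_axis':(0,-80),'manifold':(0,0),'pointer_tip':pt(p[3]),'lever_tip':lev(p[4]),**PORT}[l]
f=lambda p:np.concatenate([P(c,world(p,model(p,l),z))[0]-q for l,z,c,q in obs])
s=least_squares(f,[521,-270,-.7,0,.1],loss='soft_l1',f_scale=2,x_scale=[100,100,1,1,1])
print(s.x.round(3))
for o,r in zip(obs,s.fun.reshape(-1,2)): print(o[0],o[2],r.round(1))
p=s.x
for n,xy in(('sel',(0,60)),('shut',(0,-80)),('tip',pt(p[3])),('lev',lev(p[4])),('blue',PORT['port_blue'])): print(n,world(p,xy,65)[:2].round(1))
np.save('p.npy',p)
# overlay
for c in('top','scene'):
    im=cv2.imread('pics/%s1.png'%c)
    X=[world(p,xy,10) for xy in((-110,-170),(110,-170),(110,140),(-110,140))]
    cv2.polylines(im,[np.int32(np.round(P(c,X)*16))],True,(0,0,255),1,shift=4)
    for k,v in PORT.items():
        X=[world(p,v+15*np.array([np.cos(t),np.sin(t)]),22) for t in np.linspace(0,6.3,30)]
        cv2.polylines(im,[np.int32(np.round(P(c,X)*16))],True,(255,0,255),1,shift=4)
    for a,b in(((0,60),pt(p[3])),((0,-80),lev(p[4]))):
        cv2.polylines(im,[np.int32(np.round(P(c,[world(p,a,72),world(p,b,72)])*16))],False,(0,255,0),1,shift=4)
    q=P(c,world(p,(0,0),0))[0]; x,y=int(q[0]-100),int(q[1]-95)
    cv2.imwrite('pics/'+sys.argv[1]+c+'.png',cv2.resize(im[y:y+190,x:x+200],None,fx=3,fy=3,interpolation=cv2.INTER_CUBIC))
E
python3 m.py ov1; python3 -c "
from plant import bot;print(bot.get_obs()['time'])"
```

```text
[ 5.20934e+02 -2.73037e+02 -7.09000e-01  1.90000e-02  3.30000e-02]
selector_axis top [2.8 3.6]
selector_axis scene [-1.1  1. ]
pointer_tip top [ 2.5 -0.6]
pointer_tip scene [1.6 1. ]
shutoff_axis top [-0.1  0.4]
shutoff_axis scene [ 3.4 -0.6]
lever_tip top [0.2 0.4]
lever_tip scene [-0.5  0.5]
port_blue top [-0.3  0.1]
port_blue scene [ 1.9 -1.1]
port_yellow top [-63.1 -15.3]
port_yellow scene [0.7 1.4]
port_green top [2.6 0.2]
port_green scene [-90.9  64.2]
port_grey top [-2.2 -3.1]
port_grey scene [ 1.5 -0.8]
manifold top [0.3 0.1]
manifold scene [-2.2 -3.4]
sel [ 560.  -227.5]
shut [ 468.8 -333.7]
tip [ 614.1 -162. ]
lev [ 408.  -284.9]
blue [ 499.6 -167.7]
2.05
```

View pics/ov1top.png

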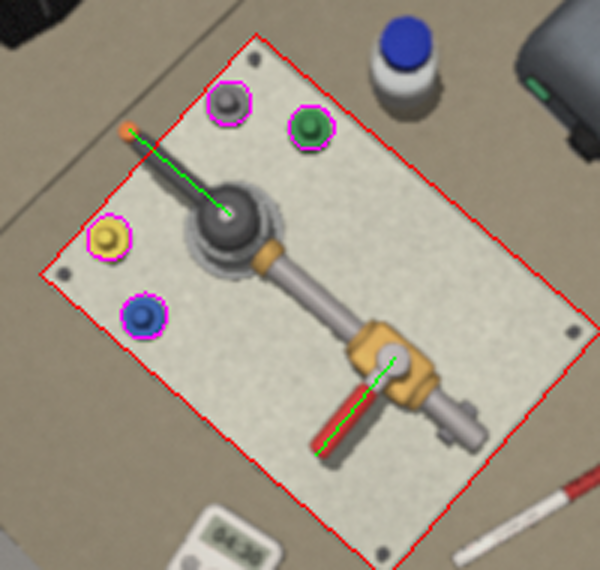

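View pics/ov1scene.png

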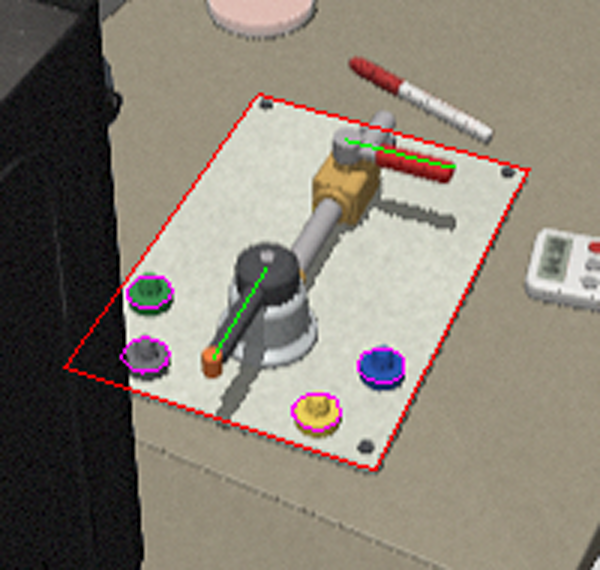

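```bash
python3 - <<'E'
from h import *
im,d=bot.capture('top'); m=bot.camera_model('top'); R=Ro.from_euler('xyz',m['rotation']).as_matrix()
v,u=np.mgrid[:480,:640]; X=np.stack([(u-m['cx'])/m['fx']*d,(v-m['cy'])/m['fy']*d,d],-1)@R.T+m['position']
X=X[d>0]
print(X[:,2].max())
# grid of max heights, 50mm cells
print('      y:',list(range(550,-550,-50)))
for x in range(900,100,-50):
    row=[]
    for y in range(550,-550,-50):
        k=(abs(X[:,0]-x)<25)&(abs(X[:,1]-y)<25); row.append('%4d'%X[k,2].max() if k.any() else '   .')
    print(x,' '.join(row))
E
```

```text
569.7521522070774
      y: [550, 500, 450, 400, 350, 300, 250, 200, 150, 100, 50, 0, -50, -100, -150, -200, -250, -300, -350, -400, -450, -500]
900    .    .    .    .    6    6    6  173  216    .    .    .    .    .    5    6   72   81  168  125    9    4
850    .    .    .    .    .    4    6    6  237  303    .    .    .    .    .    7  198  208  166    6   75   73
800    .    .    .    .    .    .    4  313    6  322  399    .    .    .  397  396    6  164  130  101   75   73
750    .    .    .    .    .   17  256  296    7    6  405  429  429  430  430  394    6    6   65   60   77  119
700    .    .    .    .   85  167  178    6    8    8    8  427  429  429  424   10   18   65  569   72   88  122
650    .    .    .    .   76   75   15    4    5    7   37   37    6    6    7   38   36   98  569   67   88  118
600    .    .    .    .   17   15    6    5    6    6   38   42    6    7   76   79   79   34   17    6   76   89
550    .    .    .    .    7    7    6    7    6    9   23   29    6   17   37   84   86   33   15   15   13    8
500    .    .    .    .    7    5    6    6 
[... 167 characters left out ...]
9   43   15    8
400    .    .    .    .    5    7    7    5    6    6   -2    4    8    6    6   12   16   76   37   43   18   18
350    .    .    . -644    5    6    6    7    5    0    .    .    4    6    6   23   22   19   20   17   16    6
300    .    . -671 -624    6    7    6    5    1 -842 -856    .    .    4    6   20   22    7    6    5    6    7
250    .    . -575 -598    6    6    5    3 -842 -846 -847 -853    .    .    6    5    6    7    6    6    5    6
200    . -547 -531 -605    5    6    3 -842 -847 -843 -845 -847 -852    .    .    7    5    6    6    6    7    6
150 -580 -584 -586 -720    4    5 -848 -757    6    5    6    6    6    6    6    .    5    5    7    7    6    8
```

```bash
python3 - <<'E'
from h import *
im,d=bot.capture('top'); m=bot.camera_model('top'); R=Ro.from_euler('xyz',m['rotation']).as_matrix()
v,u=np.mgrid[:480,:640]; X=np.stack([(u-m['cx'])/m['fx']*d,(v-m['cy'])/m['fy']*d,d],-1)@R.T+m['position']
k=(d>0)&(X[...,2]>110)&(X[...,0]<900)&(X[...,0]>450)&(X[...,1]<150)&(X[...,1]>-450)
T=X[k]; 
t=T[T[:,2]>250]; h=cv2.convexHull(t[t[:,1]>-250][:,:2].astype(np.float32))[:,0]; print(h.round())
print(X[(X[...,2]>500)&(d>0)].round()[:5])
p=np.load('p.npy'); th=p[3]; y0=np.array([-np.sin(p[2]+th),np.cos(p[2]+th)]); perp=np.array([y0[1],-y0[0]]) # toward +x side
sel=np.array([560,-227.5])
for r in(45,55):
  for off in(22,40):
    c=sel+r*y0+off*perp
    out=[]
    for yaw in range(0,180,15):
        a=np.radians(yaw); ey=np.array([np.cos(a),np.sin(a)]); ez=np.array([ey[1],-ey[0]])
        q=T[:,:2]-c; dx=np.maximum(abs(q@ey)-95,0); dz=np.maximum(abs(q@ez)-40,0)
        out.append((yaw,round(np.hypot(dx,dz).min())))
    print(r,off,c.round(),out)
E
```

```text
[[ 855.  122.]
 [ 853.  120.]
 [ 850.  117.]
 [ 716.  -23.]
 [ 692.  -56.]
 [ 686.  -64.]
 [ 684.  -67.]
 [ 683.  -70.]
 [ 681.  -74.]
 [ 685.  -95.]
 [ 688.  -99.]
 [ 773. -178.]
 [ 782. -185.]
 [ 785. -187.]
 [ 789. -189.]
 [ 808. -191.]
 [ 813. -191.]
 [ 814. -190.]]
[[ 685. -339.  566.]
 [ 684. -340.  567.]
 [ 684. -341.  567.]
 [ 685. -342.  566.]
 [ 686. -343.  564.]]
45 22 [ 606. -207.] [(0, 42), (15, 32), (30, 33), (45, 39), (60, 32), (75, 33), (90, 33), (105, 36), (120, 39), (135, 34), (150, 36), (165, 54)]
45 40 [ 619. -218.] [(0, 39), (15, 32), (30, 30), (45, 38), (60, 33), (75, 30), (90, 15), (105, 21), (120, 23), (135, 16), (150, 27), (165, 50)]
55 22 [ 612. -199.] [(0, 32), (15, 22), (30, 23), (45, 29), (60, 23), (75, 23), (90, 35), (105, 42), (120, 43), (135, 36), (150, 44), (165, 44)]
55 40 [ 626. -211.] [(0, 29), (15, 22), (30, 20), (45, 28), (60, 23), (75, 20), (90, 20), (105, 27), (120, 26), (135, 20), (150, 36), (165, 43)]
```

```bash
python3 -m handwheel '[[[0,0,0,0.12],[0,0,0,0.12],[0,0,0,0.12],[0,-1.2,3.6,0],[0,-1.2,3.6,0],[0,-1.2,3.6,0],[0,-1.2,3.6,0],[0,-1.2,3.6,0]]]' 0
```

```text
time: 2.82
tool_pos: [270.1, 335.3, 226.8]
tcp_rot: [1.349, 1.57, 0.663]
contact_force: [0.6, 0.9, 0.8]
grip_width: 43.3
```

```bash
python3 -m handwheel '[[[0,-1.2,3.6,0],[0,-1.2,3.6,0],[0,-1.2,3.6,0],[0,-1.2,3.6,0],[0,-1.2,3.6,0],[0,-1.2,3.6,0],[0,-1.2,3.6,0],[0,-1.2,3.6,0]]]'
```

```text
time: 3.48
tool_pos: [432.2, 78.0, 227.0]
tcp_rot: [0.953, 1.57, 0.266]
contact_force: [1.0, 0.8, 0.2]
grip_width: 0.4
```

```bash
cat > q.py <<'E'
from h import *
import sys
o=bot.get_obs(); R=Ro.from_euler('xyz',o['tcp_rot']).as_matrix()
print(round(o['time'],2),np.round(o['tool_pos'],1),'yaw_y',np.degrees(np.arctan2(R[1,1],R[0,1])).round(1),'x',R[:,0].round(3),'F',np.round(o['contact_force'],1),'q',np.round(o['joint_positions'],2))
if len(sys.argv)>3:
    t=np.array([float(a) for a in sys.argv[1:4]]); print('cm tool',((t-o['tool_pos'])@R/10).round(2))
E
python3 q.py 615 -208 226
```

```text
3.48 [432.2  78.  227. ] yaw_y 50.6 x [ 0.001  0.    -1.   ] F [1.  0.8 0.2] q [ 0.    0.18  1.74  0.    1.22 -0.88]
cm tool [  0.11 -10.52  32.27]
```

```bash
python3 -m handwheel '[[[0,-1.3,3.8,0],[0,-1.3,3.8,0],[0,-1.3,3.8,0],[0,-1.3,3.8,0],[0,-1.3,3.8,0],[0,-1.3,3.8,0],[0,-1.3,3.8,0],[0,-1,2.9,0]]]'; python3 q.py 615 -208 55
python3 - <<'E'
from h import *
save('top','top2.png');save('wrist','w2.png');print(bot.camera_model('wrist'))
E
```

```text
time: 4.15
tool_pos: [596.6, -188.3, 226.3]
tcp_rot: [-0.297, 1.57, -0.985]
contact_force: [-0.0, 0.9, -1.0]
grip_width: 0.2
4.15 [ 596.6 -188.3  226.3] yaw_y 50.6 x [ 0. -0. -1.] F [-0.   0.9 -1. ] q [-0.43  0.53  1.22 -0.    1.39 -1.31]
cm tool [17.14 -0.35  2.66]
{'fx': 404.2879772308797, 'fy': 404.2879772308797, 'cx': 318.8749905168199, 'cy': 242.87160441336988, 'position': array([ 536.02470268, -139.85540857,  382.54065749]), 'rotation': array([2.84893085e+00, 1.05405696e-03, 8.80375435e-01])}
```

```bash
python3 q.py 615 -208 55
```

```text
4.25 [ 596.8 -189.6  225.3] yaw_y 50.4 x [ 0.    -0.001 -1.   ] F [0.  0.  0.6] q [-0.43  0.53  1.22 -0.    1.39 -1.31]
cm tool [17.03 -0.25  2.56]
```

View pics/w2.png

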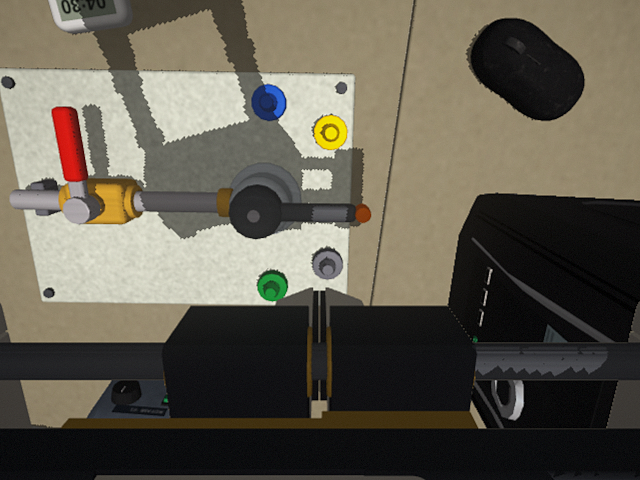

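View pics/top2.png

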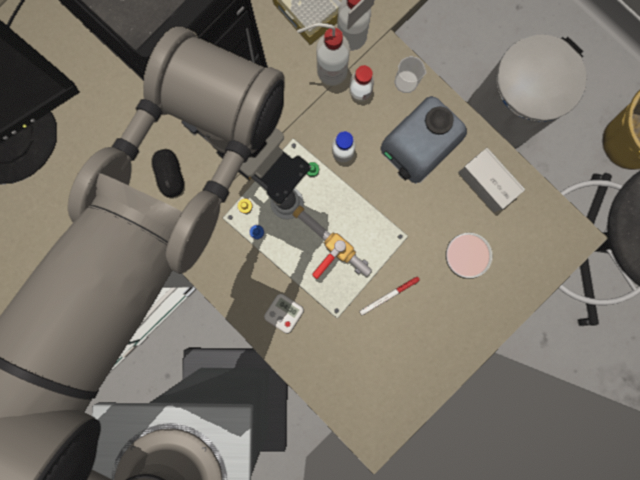

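```bash
python3 - <<'E'
from h import *
im,d=bot.capture('top'); m=bot.camera_model('top'); R=Ro.from_euler('xyz',m['rotation']).as_matrix()
v,u=np.mgrid[:480,:640]; X=np.stack([(u-m['cx'])/m['fx']*d,(v-m['cy'])/m['fy']*d,d],-1)@R.T+m['position']
for px in((180,35),(160,70),(215,80),(250,75),(270,110),(245,140),(220,180),(190,240),(150,110),(100,180),(90,250),(285,175),(260,190)):
    print(px,X[px[1],px[0]].round())
im=save('scene','sc3.png')
E
```

```text
(180, 35) [ 640. -158.  581.]
(160, 70) [ 602. -142.  587.]
(215, 80) [ 593. -195.  586.]
(250, 75) [ 599. -229.  583.]
(270, 110) [ 567. -248.  573.]
(245, 140) [ 537. -223.  569.]
(220, 180) [ 497. -200.  570.]
(190, 240) [ 434. -180.  605.]
(150, 110) [ 569. -126.  565.]
(100, 180) [489. -96. 608.]
(90, 250) [ 422. -104.  640.]
(285, 175) [ 550. -246.  334.]
(260, 190) [ 585. -171.    8.]
```

View pics/sc3.png

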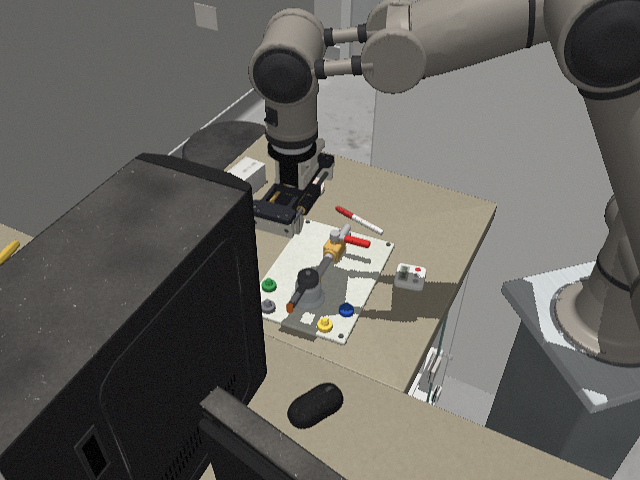

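The wrist view shows the selector arm from (255,212) to the orange tip at (363,214). The fingers are above its green and grey side, which is the side to push from. The tower is well clear of the wrist, so I'm descending.

```bash
python3 -m handwheel '[[[0,-0.2,2.8,0],[3.4,0,0,0],[3.4,0,0,0],[3.4,0,0,0],[3.4,0,0,0],[3.4,0,0,0],[0,0,0,0]]]'; python3 q.py 615 -208 55
python3 - <<'E'
from h import *
save('wrist','w3.png')
E
```

```text
time: 4.93
tool_pos: [611.4, -200.9, 50.2]
tcp_rot: [-2.92, 1.558, 2.678]
contact_force: [-1.9, 1.0, -0.2]
grip_width: 0.5
4.93 [ 611.4 -200.9   50.2] yaw_y 50.7 x [-0.012  0.006 -1.   ] F [-1.9  1.  -0.2] q [-0.44  0.73  1.37  0.    1.06 -1.32]
cm tool [-0.49 -0.32  0.72]
```

View pics/w3.png

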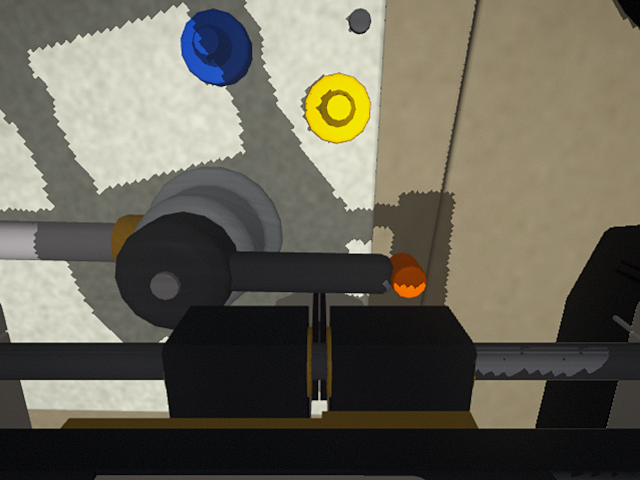

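```bash
python3 -m handwheel '[[[0,0,-0.6,0],[0,0.16,-0.65,-0.12],[0,0.16,-0.65,-0.12],[0,0.16,-0.65,-0.12],[0,0.16,-0.65,-0.12],[0,0,0,0]]]'; python3 q.py
python3 - <<'E'
from h import *
save('wrist','w4.png')
E
python3 q.py
```

```text
time: 5.48
tool_pos: [593.3, -182.1, 60.7]
tcp_rot: [-0.123, 1.565, -0.325]
contact_force: [0.5, -0.2, 1.1]
grip_width: 0.4
5.48 [ 593.3 -182.1   60.7] yaw_y 78.4 x [ 0.006 -0.002 -1.   ] F [ 0.5 -0.2  1.1] q [-0.42  0.67  1.45  0.    1.01 -1.79]
5.53 [ 593.1 -182.5   60.2] yaw_y 78.1 x [ 0.005 -0.002 -1.   ] F [-0.1 -0.1 -0.3] q [-0.42  0.67  1.45  0.    1.01 -1.78]
```

View pics/w4.png

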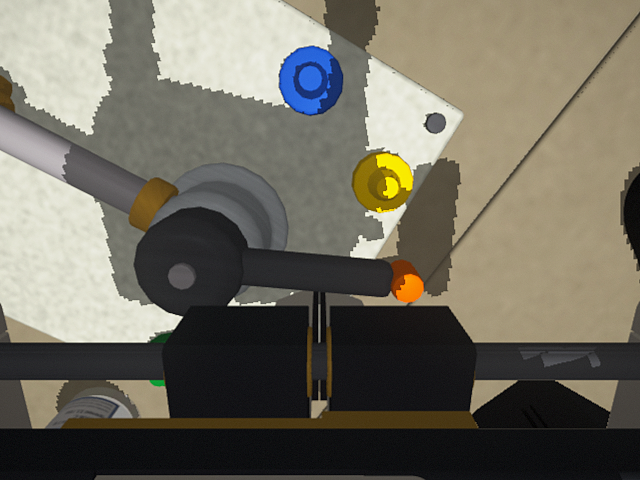

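```bash
cat > a.py <<'E'
from h import *
p=np.load('p.npy'); sel=np.array([560,-227.5]);sh=np.array([468.8,-333.7])
def ang(l,z=65,c='wrist'):
    for q in bot.spot_point(c,l)[:2]:
        X=ray_z(c,q['point'],z)[:2]
        if l=='lever_tip': d=X-sh; a=np.arctan2(d[1],d[0])-p[2]-np.pi
        else: d=X-sel; a=np.arctan2(d[1],d[0])-p[2]-np.pi/2
        print(c,l,round(q['conf'],2),np.round(q['point']),X.round(1),'r',np.hypot(*d).round(1),'ang',round((a+np.pi)%(2*np.pi)-np.pi,3))
E
python3 - <<'E'
from a import *
bot.capture('wrist')
ang('pointer_tip');ang('selector_axis');ang('port_blue',10)
o=bot.get_obs();d=np.array(o['tool_pos'][:2])-sel;a=p[2]+np.pi/2;print(o['tool_pos'],d@[np.cos(a),np.sin(a)],d@[-np.sin(a),np.cos(a)])
E
```

```text
wrist pointer_tip 0.81 [405. 276.] [ 580.9 -145.3] r 84.8 ang 0.46
wrist selector_axis 0.79 [198. 261.] [ 557.5 -224.6] r 3.8 ang 1.426
wrist port_blue 0.92 [310.  81.] [ 497.4 -167.5] r 86.7 ang 1.516
[ 592.80485049 -183.16394782   58.00330743] 55.009014485178376 3.9814649984660058
```

The pointer is being pushed and now stands at 0.46 rad, with the finger flat against it.

```bash
python3 -m handwheel '[[[0.3,0.16,-0.65,-0.12],[0,0.16,-0.65,-0.12],[0,0.16,-0.65,-0.12],[0,0.16,-0.65,-0.12],[0,0.16,-0.65,-0.12],[0,0.16,-0.65,-0.12],[0,0.16,-0.65,-0.12],[0,0,0,0]]]'; 
python3 - <<'E'
from a import *
save('wrist','w5.png')
ang('pointer_tip');ang('selector_axis');ang('port_blue',10)
E
python3 q.py
```

```text
time: 6.4
tool_pos: [545.9, -178.5, 53.8]
tcp_rot: [1.506, 1.57, 2.142]
contact_force: [-0.3, 0.3, -1.0]
grip_width: 0.1
wrist pointer_tip 0.92 [416. 276.] [ 507.1 -160.5] r 85.4 ang 1.377
wrist selector_axis 0.56 [201. 282.] [ 558.1 -226.9] r 2.0 ang 1.955
wrist port_blue 0.65 [392. 218.] [ 499.3 -167.1] r 85.7 ang 1.497
6.6 [ 546.7 -179.    53.7] yaw_y 126.1 x [-0. -0. -1.] F [ 0.1 -0.2  0.1] q [-0.45  0.62  1.59 -0.    0.93 -2.65]
```

View pics/w5.png

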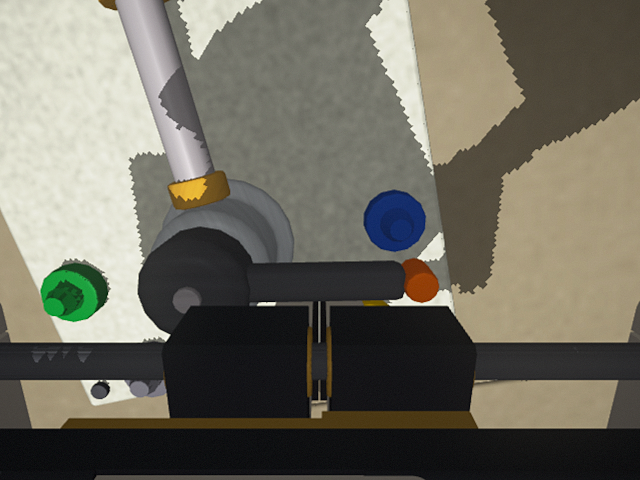

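Pointer at about 1.38 against blue at about 1.50, so a small remainder is left.

```bash
python3 -m handwheel '[[[0,0.07,-0.27,-0.05],[0,0.07,-0.27,-0.05],[0,0,0,0]]]'; 
python3 - <<'E'
from a import *
save('wrist','w6.png')
for i in range(2):
  ang('pointer_tip');ang('selector_axis');ang('port_blue',10)
  if i<1: bot.capture('wrist')
E
python3 q.py
```

```text
time: 6.85
tool_pos: [541.9, -180.7, 53.7]
tcp_rot: [-0.333, 1.57, 0.399]
contact_force: [2.2, 2.7, -0.8]
grip_width: 0.6
wrist pointer_tip 0.82 [418. 278.] [ 500.6 -165.4] r 85.9 ang 1.473
wrist selector_axis 0.63 [202. 284.] [ 558.7 -225.9] r 2.0 ang 1.419
wrist port_blue 0.58 [392. 234.] [ 499.4 -168. ] r 84.9 ang 1.504
wrist pointer_tip 0.94 [418. 276.] [ 500.2 -166.1] r 85.7 ang 1.481
wrist selector_axis 0.84 [202. 285.] [ 558.7 -226.1] r 1.9 ang 1.426
wrist port_blue 0.96 [396. 232.] [ 496.9 -167.2] r 87.3 ang 1.517
7.25 [ 541.7 -180.9   53.7] yaw_y 132.0 x [ 0. -0. -1.] F [ 3.5  2.6 -0.1] q [-0.46  0.61  1.61  0.    0.92 -2.76]
```

View pics/w6.png

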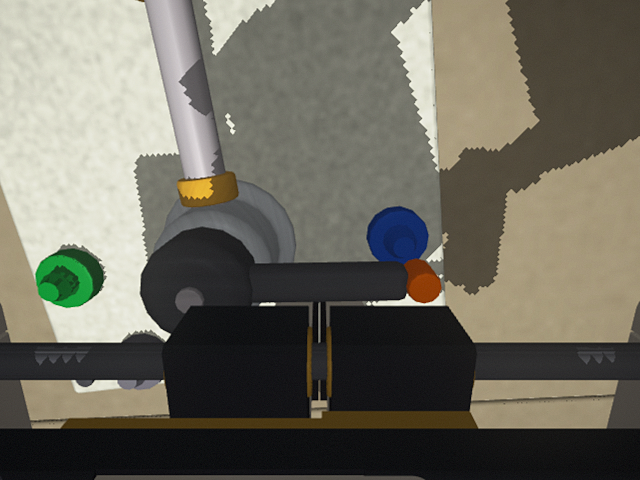

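```bash
python3 -m handwheel '[[[0,0.03,-0.12,-0.02],[0,0,0,0]]]'; 
python3 - <<'E'
from a import *
save('wrist','w7.png')
ang('pointer_tip');ang('port_blue',10)
E
python3 -m handwheel '[[[0,0,1.5,0],[0,0,1.0,0],[-3.5,0,0,0],[-3.5,0,0,0],[0,0,0,0]]]'; 
python3 - <<'E'
from a import *
save('wrist','w8.png')
for i in range(2):
  ang('pointer_tip');ang('port_blue',10);ang('selector_axis')
  if i<1: bot.capture('wrist')
E
python3 q.py
```

```text
time: 7.42
tool_pos: [540.3, -181.6, 53.7]
tcp_rot: [-0.813, 1.571, -0.058]
contact_force: [2.9, 3.3, -0.4]
grip_width: 0.7
wrist port_blue 0.74 [392. 237.] [ 498.5 -167.9] r 85.6 ang 1.511
time: 7.98
tool_pos: [562.4, -165.0, 130.1]
tcp_rot: [-1.212, 1.56, -0.458]
contact_force: [1.7, -0.5, 0.7]
grip_width: 0.5
wrist pointer_tip 0.84 [395. 176.] [ 495.  -168.6] r 87.7 ang 1.545
wrist port_blue 0.62 [383. 169.] [ 494.1 -165.6] r 90.4 ang 1.526
wrist selector_axis 0.79 [240. 185.] [ 553.  -225.3] r 7.4 ang 1.983
wrist selector_axis 0.47 [386. 167.] [ 493.2 -175.8] r 84.5 ang 1.621
wrist pointer_tip 0.95 [388. 184.] [ 498.3 -168.3] r 85.5 ang 1.515
wrist port_blue 0.69 [376. 174.] [ 498.3 -166.6] r 86.7 ang 1.501
wrist selector_axis 0.96 [231. 192.] [ 559.1 -226.8] r 1.1 ang 1.656
8.38 [ 558.  -164.1  122.5] yaw_y 133.2 x [-0.002  0.001 -1.   ] F [ 0.3 -0.1  0.1] q [-0.42  0.54  1.51 -0.    1.1  -2.74]
```

View pics/w8.png

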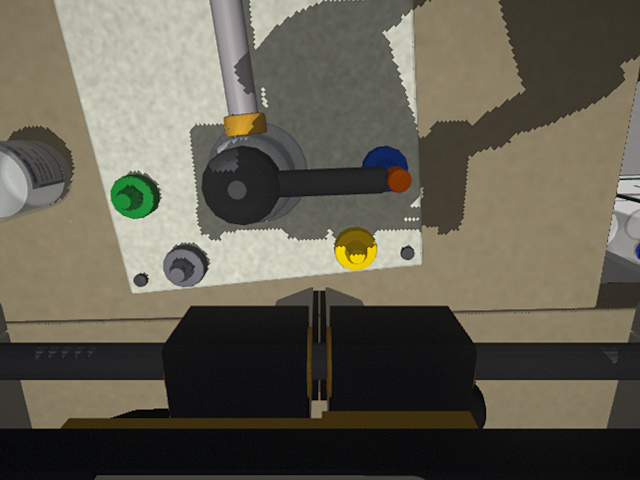

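After backing off, the orange tip at (399,180) covers the blue collar. The two cameras' geometry puts it at 1.515 ± 0.02 rad. Next I move to the lever and turn the tool round.

```bash
python3 -m handwheel '[[[0,0,-3.9,0],[0,0,-4.0,0],[0,0,-4,0],[0,0,-4,0],[0,0,0,0.12],[0,0,0,0.12],[0,0,0,0.12],[0,0,0,0.12]]]'
python3 -m handwheel '[[[0,0,0,0.12],[0,0,0,0.12],[0,0,0,0.12],[0,0,0,0.12],[0,0,0,0.12],[0,0,0,0.12],[0,0,0,0.12],[0,0,0,0.12]]]'
python3 -m handwheel '[[[0,0,0,0.12],[0,0,0,0.12],[0,0,0,0.12],[0,0,0,0.12],[0,0,0,0.12],[0,0,0,0.12],[0,0,0,0.12],[0,0,0,0.12]]]'
python3 -m handwheel '[[[0,0,0,0.12],[0,0,0,0.12],[0,0,0,0.12],[0,0,0,0.12],[0,0,0,0.12],[0,0,0,0]]]'
python3 - <<'E'
from a import *
save('wrist','w9.png');save('top','top9.png')
for c in('wrist','top'):
  ang('pointer_tip',65,c);ang('port_blue',10,c);ang('lever_tip',65,c)
im=cv2.imread('pics/top9.png');cv2.imwrite('pics/top9c.png',cv2.resize(im[130:330,210:420],None,fx=3,fy=3,interpolation=cv2.INTER_CUBIC))
E
python3 q.py 445 -276 54
```

```text
time: 9.05
tool_pos: [442.0, -273.4, 123.1]
tcp_rot: [2.122, 1.57, 2.388]
contact_force: [0.1, -0.1, -1.0]
grip_width: 0.7
time: 9.72
tool_pos: [442.3, -273.0, 123.1]
tcp_rot: [3.102, 1.57, 2.409]
contact_force: [1.0, -0.1, -0.8]
grip_width: 0.5
time: 10.38
tool_pos: [442.3, -273.0, 123.1]
tcp_rot: [-2.196, 1.57, 2.435]
contact_force: [0.2, -0.8, 0.6]
grip_width: 0.3
time: 10.88
tool_pos: [442.3, -273.0, 123.1]
tcp_rot: [-1.643, 1.57, 2.389]
contact_force: [0.3, 0.3, 0.3]
grip_width: 0.6
wrist pointer_tip 0.7 [272.  30.] [ 498.6 -165. ] r 87.6 ang 1.485
wrist port_blue 0.78 [282.  54.] [ 496.9 -167.2] r 87.3 ang 1.518
11.28 [ 442.5 -273.1  123.7] yaw_y -38.7 x [-0.  0. -1.] F [-0.2  0.8 -0.5] q [-0.7   0.44  1.68  0.    1.02 -0.03]
cm tool [6.97 0.37 0.07]
```

View pics/w9.png

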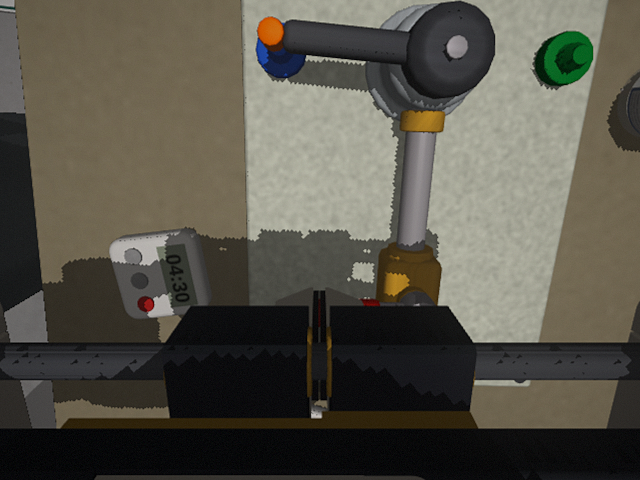

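View pics/top9c.png

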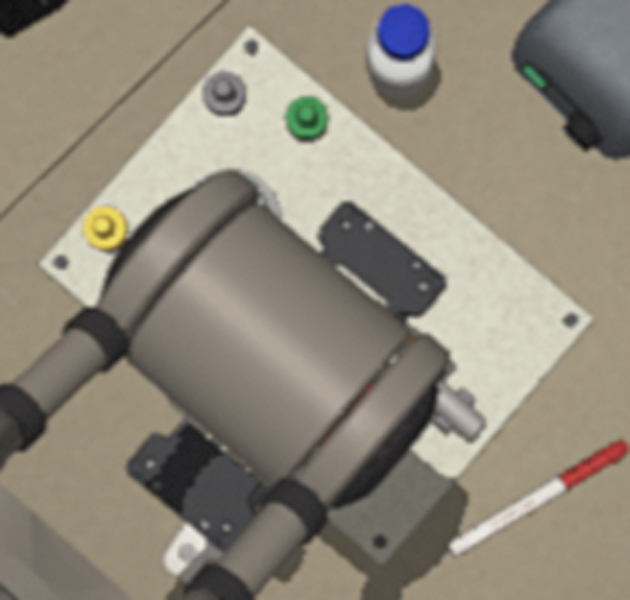

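```bash
python3 -m handwheel '[[[2.3,0,0,0],[2.3,0,0,0],[2.3,0,0,0],[0,0,0,0],[0,0,0,0]]]'
python3 - <<'E'
from a import *
save('scene','sc10.png')
for c in('scene',):
  ang('pointer_tip',65,c);ang('port_blue',10,c);ang('selector_axis',65,c);ang('lever_tip',65,c)
im=cv2.imread('pics/sc10.png');cv2.imwrite('pics/sc10c.png',cv2.resize(im[180:360,230:430],None,fx=3.3,fy=3.3,interpolation=cv2.INTER_CUBIC))
E
python3 q.py 445 -276 54
```

```text
time: 11.7
tool_pos: [442.0, -272.7, 54.2]
tcp_rot: [-1.632, 1.568, 2.405]
contact_force: [0.1, -0.9, 0.6]
grip_width: 0.4
scene pointer_tip 0.88 [347. 290.] [ 496.4 -176.9] r 81.3 ang 1.608
scene port_blue 0.7 [345. 314.] [ 502.2 -163.7] r 86.1 ang 1.446
scene port_blue 0.58 [412. 280.] [ 335.6 -213.8] r 224.9 ang 2.219
scene selector_axis 0.59 [308. 278.] [ 558.1 -229.4] r 2.6 ang 3.068
scene selector_axis 0.5 [318. 282.] [ 542.5 -211. ] r 24.1 ang 1.522
scene lever_tip 0.44 [368. 244.] [ 410.2 -288.5] r 74.0 ang 0.052
11.95 [ 443.3 -273.7   56. ] yaw_y -38.7 x [ 0.002 -0.002 -1.   ] F [-0.3  0.7  0.2] q [-0.7   0.54  1.75  0.    0.85 -0.02]
cm tool [0.21 0.28 0.07]
```

View pics/sc10c.png

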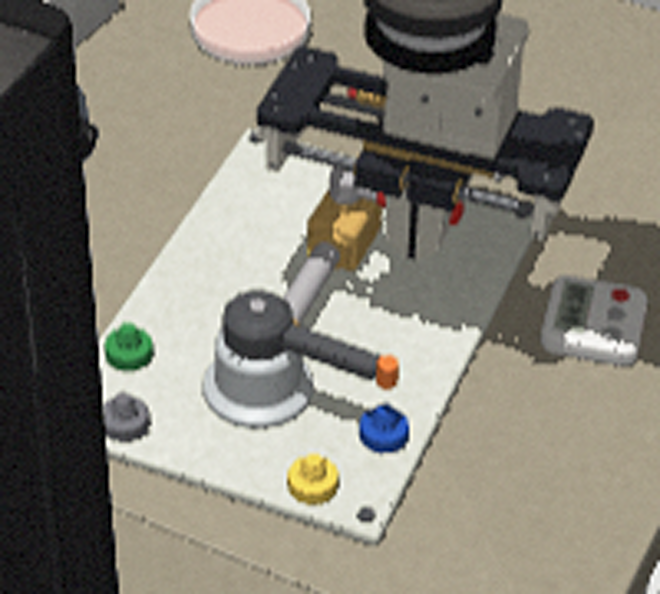

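```bash
python3 - <<'E'
from fit import *
p=np.load('p.npy')
def blob(fn):
    im=cv2.cvtColor(cv2.imread(fn),cv2.COLOR_BGR2HSV); k=cv2.inRange(im,(4,170,100),(14,255,255)); n,l,s,c=cv2.connectedComponentsWithStats(k)
    return [(s[i,4],s[i,:4],c[i].round(1)) for i in np.argsort(-s[1:,4])[:3]+1]
print('start',blob('pics/scene1.png'),P('scene',world(p,pt(p[3]),65)))
print('now',blob('pics/sc10.png'))
for a in(1.4,1.45,1.5,1.55,1.6): print(a,P('scene',world(p,pt(a),65)).round(1))
E
```

```text
start [(np.int32(53), array([287, 303,   6,  10], dtype=int32), array([289.4, 307.3]))] [[289.73129843 308.35363021]]
now [(np.int32(49), array([344, 288,   6,   9], dtype=int32), array([346.6, 292.2])), (np.int32(1), array([344, 241,   1,   1], dtype=int32), array([344., 241.]))]
1.4 [[344.5 295.9]]
1.45 [[345.6 294.5]]
1.5 [[346.6 293.1]]
1.55 [[347.5 291.7]]
1.6 [[348.3 290.2]]
```

The orange blob in the scene view at (346.6,292.2), corrected by the bias measured at the start, gives 1.50 rad. The selector is therefore on blue, and I can push the lever.

```bash
python3 -m handwheel '[[[0.2,0,1.3,0],[0,-0.16,0.7,-0.12],[0,-0.16,0.7,-0.12],[0,-0.16,0.7,-0.12],[0,-0.16,0.7,-0.12],[0,-0.16,0.7,-0.12],[0,-0.16,0.7,-0.12],[0,0,0,0]]]'
python3 - <<'E'
from a import *
save('wrist','w11.png'); ang('lever_tip'); ang('shutoff_axis')
o=bot.get_obs();d=np.array(o['tool_pos'][:2])-sh;print('rel',d,np.hypot(*d),'lever est', (np.arctan2(d[1],d[0])-p[2]-np.pi)%6.283+np.arctan2(16.5,58))
E
python3 q.py
```

```text
time: 12.62
tool_pos: [410.8, -318.8, 53.6]
tcp_rot: [0.946, 1.569, -0.577]
contact_force: [-0.1, 0.6, 0.4]
grip_width: -0.0
rel [-58.01436771  15.45714004] 60.03823814167309 lever est 0.7260402479280335
12.77 [ 410.8 -318.2   53.2] yaw_y 2.3 x [ 0.001 -0.001 -1.   ] F [-0.6 -0.7  0.4] q [-0.81  0.54  1.75 -0.    0.85 -0.85]
```

View pics/w11.png

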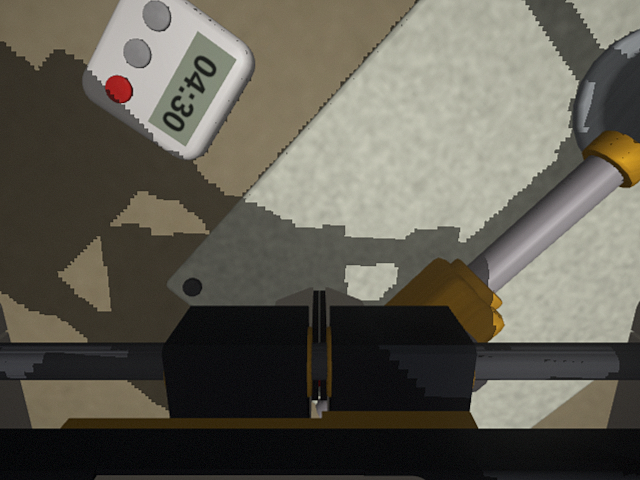

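The lever is hidden behind the fingers. The finger pose implies about 0.73 rad, so I keep pushing towards the stop.

```bash
python3 -m handwheel '[[[0,-0.16,0.7,-0.12],[0,-0.16,0.7,-0.12],[0,-0.16,0.7,-0.12],[0,-0.16,0.7,-0.12],[0,-0.16,0.7,-0.12],[0,-0.16,0.7,-0.12],[0,0,0,0]]]'
python3 - <<'E'
from a import *
o=bot.get_obs();d=np.array(o['tool_pos'][:2])-sh;print('rel',d,np.hypot(*d),'lever est', (np.arctan2(d[1],d[0])-p[2]-np.pi)%6.283+np.arctan2(16.5,58))
E
python3 q.py
```

```text
time: 13.35
tool_pos: [415.6, -360.3, 52.7]
tcp_rot: [-2.467, 1.57, 3.011]
contact_force: [-0.4, 0.6, 0.3]
grip_width: 0.4
rel [-53.15417332 -26.60403061] 59.44022700345837 lever est 1.4502954012433298
13.35 [ 415.6 -360.3   52.7] yaw_y 43.9 x [-0.  0. -1.] F [-0.4  0.6  0.3] q [-0.85  0.58  1.67 -0.    0.89 -1.62]
```

```bash
python3 -m handwheel '[[[0,-0.1,0.45,-0.08],[0,0,0.2,-0.02],[0,0,0,0]]]'; python3 -m handwheel '[[[0,0,0.15,0],[0,0,0,0]]]';python3 -m handwheel '[[[0,0,0.15,0],[0,0,0,0]]]'
python3 - <<'E'
from a import *
o=bot.get_obs();d=np.array(o['tool_pos'][:2])-sh;print('rel',d,np.hypot(*d),'lever est', (np.arctan2(d[1],d[0])-p[2]-np.pi)%6.283+np.arctan2(16.5,58))
E
python3 q.py
```

```text
time: 13.6
tool_pos: [418.0, -364.0, 52.4]
tcp_rot: [-3.052, 1.566, 2.52]
contact_force: [-7.8, 2.5, 3.0]
grip_width: 0.5
time: 13.77
tool_pos: [418.1, -364.0, 52.4]
tcp_rot: [-3.084, 1.564, 2.487]
contact_force: [-10.7, 4.2, 6.5]
grip_width: 0.4
time: 13.93
tool_pos: [418.1, -364.1, 52.4]
tcp_rot: [-3.103, 1.561, 2.468]
contact_force: [-15.3, 7.7, 10.3]
grip_width: 0.3
rel [-50.71061672 -30.38740795] 59.11819694652957 lever est 1.526096719244003
13.93 [ 418.1 -364.1   52.4] yaw_y 49.2 x [-0.008  0.006 -1.   ] F [-15.3   7.7  10.3] q [-0.85  0.59  1.65 -0.    0.91 -1.71]
```

The reaction rises to about 20 N while the tool stands still, acting square to the lever. That fits the hard stop. I back off, lift and look.

```bash
python3 -m handwheel '[[[0,0,-1.5,0],[0,0,-1.5,0],[-3.5,0,0,0],[-3.5,0,0,0],[-3.5,0,0,0],[0,0,-3.5,0],[0,0,-3.5,0],[0,0,0,0]]]'; python3 -m handwheel '[[[0,-3.5,-2,0],[0,-3.5,-2,0],[0,-3.5,-2,0],[0,-3.5,-2,0],[0,0,0,0]]]'
python3 - <<'E'
from a import *
save('wrist','w12.png');save('top','top12.png');save('scene','sc12.png')
for c in('wrist','top','scene'):
  ang('pointer_tip',65,c);ang('port_blue',10,c);ang('lever_tip',65,c);ang('shutoff_axis',65,c)
im=cv2.imread('pics/sc12.png');cv2.imwrite('pics/sc12c.png',cv2.resize(im[180:360,230:430],None,fx=3.3,fy=3.3,interpolation=cv2.INTER_CUBIC))
E
python3 q.py
```

```text
time: 14.6
tool_pos: [341.4, -296.8, 157.1]
tcp_rot: [2.979, 1.564, 2.267]
contact_force: [1.0, 0.1, 0.2]
grip_width: 0.4
time: 15.02
tool_pos: [189.0, -358.9, 157.9]
tcp_rot: [-1.544, 1.568, -2.262]
contact_force: [1.3, -0.4, -0.4]
grip_width: 0.1
top pointer_tip 0.62 [251. 231.] [ 494.5 -162.3] r 92.4 ang 1.497
top port_blue 0.52 [256. 230.] [ 501.9 -164.9] r 85.4 ang 1.458
top lever_tip 0.8 [374. 273.] [ 416.  -399.5] r 84.4 ang 1.604
scene pointer_tip 0.6 [347. 290.] [ 496.9 -174.2] r 82.5 ang 1.579
scene port_blue 0.75 [346. 313.] [ 499.6 -165.1] r 86.8 ang 1.478
scene lever_tip 0.75 [348. 214.] [ 415.4 -395.2] r 81.4 ang 1.565
scene lever_tip 0.57 [316. 407.] [630.1  56.9] r 422.6 ang -1.253
scene shutoff_axis 0.7 [332. 236.] [ 474.  -335.3] r 137.9 ang -3.106
scene shutoff_axis 0.47 [324. 328.] [567.9 -98.2] r 129.6 ang 0.648
15.77 [ 194.2 -356.7  157.7] yaw_y 49.5 x [ 0.  0. -1.] F [ 0.4  0.5 -0.3] q [-1.26  0.21  1.93  0.    1.01 -2.13]
```

View pics/w12.png

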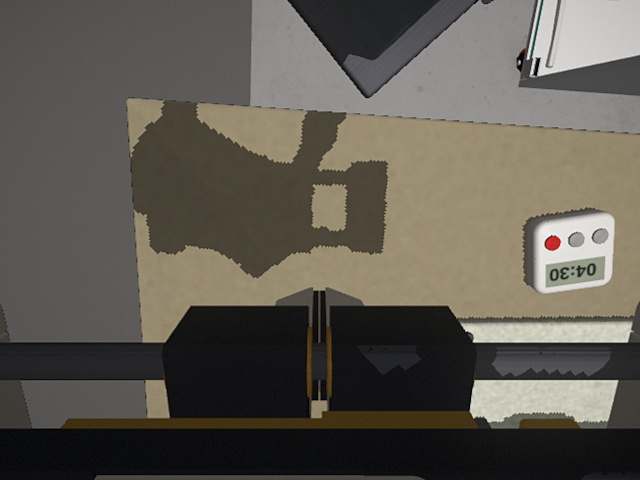

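View pics/top12.png

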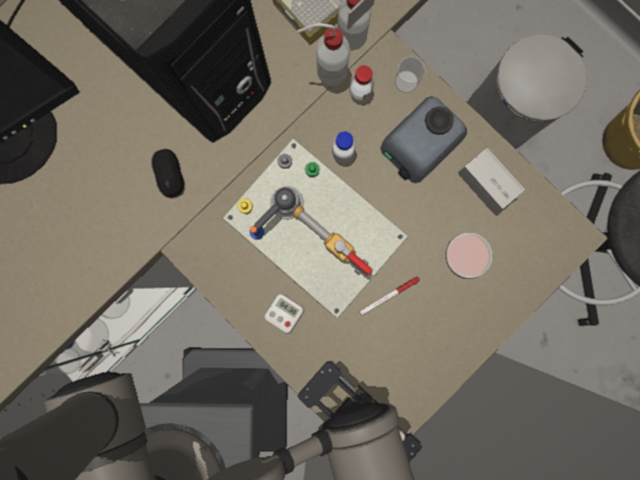

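View pics/sc12c.png

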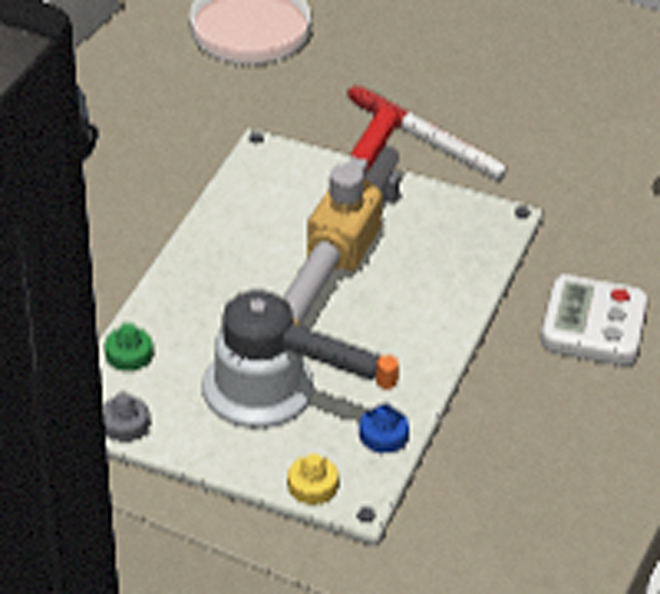

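Both cameras now have a clear view. The lever lies along the inlet pipe and the tip is over blue at about (255,230) in the top view. The bystanders haven't moved. One last precise check from the colour blobs.

```bash
python3 - <<'E'
from fit import *
p=np.load('p.npy')
def blob(fn,lo,hi,roi):
    im=cv2.cvtColor(cv2.imread('pics/'+fn),cv2.COLOR_BGR2HSV); k=cv2.inRange(im,lo,hi)
    m=np.zeros_like(k); x,y,w,h=roi; m[y:y+h,x:x+w]=255; v,u=np.nonzero(k&m); return np.c_[u,v]
for f in('top1.png','top12.png'):
    b=blob(f,(4,130,100),(16,255,255),(235,155,35,85)); print(f,'orange',len(b),b.mean(0).round(2))
print('pred0',P('top',world(p,pt(p[3]),70)).round(2))
for a in(1.4,1.45,1.5,1.55,1.6): print(a,P('top',world(p,pt(a),70)).round(2))
for f,roi in(('top1.png',(305,245,40,40)),('top12.png',(340,245,40,35))):
    b=blob(f,(0,150,80),(4,255,255),roi).astype(np.float32)
    X=np.array([ray_z('top',q,70)[:2] for q in b]); c=X.mean(0); w,V=np.linalg.eigh(np.cov((X-c).T)); v=V[:,1]; 
    print(f,len(b),c.round(1),'lever angle',((np.arctan2(v[1],v[0])-p[2]-np.pi)%np.pi).round(3))
E
```

```text
top1.png orange 32 [251.5 169.5]
top12.png orange 32 [253.56 229.19]
pred0 [[251.77 169.55]]
1.4 [[250.69 225.16]]
1.45 [[252.11 226.83]]
1.5 [[253.61 228.43]]
1.55 [[255.19 229.96]]
1.6 [[256.85 231.4 ]]
top1.png 175 [ 429.  -301.3] lever angle 0.017
top12.png 194 [ 435.3 -370.3] lever angle 1.573
```

```bash
python3 -c "
from plant import bot
bot.close_job();print(bot.get_obs()['time'])"
```

```text
the job is handed in; nothing more can be done
the job is handed in; nothing more can be done
```

I pushed the selector arm round to the blue port, checked it, then pushed the shut-off lever to its open stop. The arm was clear of everything when I handed the job in, at about 16 s on the robot's clock.

- **Selector:** the orange tip measured about 1.51 rad in the last top picture. The scene camera gave 1.50 rad before I touched the lever. Blue is at 1.50 rad, so it is within about 1 mm of the middle.
- **Shut-off lever:** it measured 1.573 rad in the top picture, in line with the inlet pipe. At the stop the push rose to about 20 N with no further movement.
- **Other items:** the last pictures show the bottle, marker, timer, dish and mouse where they were.
- **Checks that disagreed:** the point-finding network put the tip at 1.58 to 1.61 rad from the scene camera. I set that aside because the orange-blob measurements in both cameras agreed on 1.50 to 1.51. Some of the network's other detections were also wrong, such as its first finds of the yellow and green ports.

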